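# Pull the filter plate of a blow-off box and hold it up to the light

### The arm

A 6-joint arm with a two-finger parallel gripper is mounted at the origin on a cart in front of the work surface, level with it; the furniture and walls round the work are solid. World frame = base frame: x ahead of the robot, y to its left, z up, the work surface at z = 0. Lengths are in m, angles in rad, forces in N, time in s.
With the tool pointing down it reaches from about 0.35 to 0.975 m from the base axis. Payload 4.9 kg.
Tool frame: the origin (TCP) lies at the very end of the fingers, on their centre line; the grasp point (between the pads) lies ctrl.grip_point_offset behind it (ctrl.grip_point_offset is the distance from the TCP to the grasp point, in m); z points along the fingers, y is the direction in which the jaws open and shut (so a half turn about z gives the same grasp; the last joint's range is limited). The gripper opens to 85 mm and grips with 20 to 120 N. Pads are 22 mm wide; open, the fingers measure 114 mm over their backs; the gripper's body (76 mm by 85 mm) begins 54 mm behind the grasp point. The pads swing forward as they close: fully open they stand 13 mm farther back than shut.
Start: joints at [0.985, 0.053, 1.613, -0, 1.476, -0.119], TCP at [0.281, 0.558, 0.231] pointing down, gripper open.
Joint ranges: [-3.01, 3.01], [-1.01, 2.22], [0.06, 2.58], [-1.02, 4.17], [0.09, 2.62], [-3.14, 3.14]. Speed limits (rad/s): [2.57, 2.57, 3.14, 3.14, 3.14, 3.14].

### API

Orientations are given as a rotation vector (axis times angle).
In Python, from station import ctrl gives the robot as it stands. The module is installed in compiled form; this text tells all that it offers.
- The arm moves only by the shell command python3 -m creep 'ROWS' [FORCE]. ROWS is JSON, a list of rows, each a list of 5 numbers: the closure in counts, from 0 (fully open) to 255 (shut), then the shift along the tool's x, y, z in mm, then the turn about the tool's z in rad. A call has 1 to 12 rows; each row is the pose to reach, as a shift and turn from the pose commanded when the call began, along the tool's axes at that moment; what a row does not reach only later rows make up. A row lasts 1/12 s, in which the tool goes at most 41.7 mm and 7.16 degrees, less where a joint would pass 70% of its speed; a pose out of reach is approached as far as the arm can. A call with a gripper value outside its range is refused whole. The fingers move at their own pace and stop on an object; FORCE is the grip in N (left out, the last holds). Time passes only in rows, so rows that repeat a pose let the fingers close. It gives the time, the measured TCP pose, the force and the opening at its end, in the units of the state.
- ctrl.get_obs(): the state, without advancing time (a new reading comes with each control period).
- ctrl.get_image(name): name is "scene" or "top"; returns the picture (420x560x3 uint8, red, green, blue); there is no depth.
- ctrl.calibration(name): a dict with "fx", "fy", "cx", "cy" (pixels), "k1" (the pictures are not rectified: a ray, as slopes to the right and down, at radius r is drawn at 1 + k1 r^2 times it, then the intrinsics apply), "R" (3x3) and "t" (3): a world point X has camera coordinates R X + t. Camera axes: x right, y down, z forward; pixel columns grow to the right and rows downward; lengths in m; the calibration is good to about 2 mm. A picture is of the moment at which its call begins. calibration takes no time and is no camera call.
- ctrl.finish_job(): hands the job in, once; it reports no verdict.
Trained networks look in the newest picture that a camera, given by its name, has taken for a name from the list of things; names that differ only in an ending like _2 or _b are one class to them, and where a whole thing is asked for, a point or a joint stands for the part that bears it (a point fixed in the world has none). Each returns a list of dicts, best first, with "conf" (0 to 1); they miss things now and then, are a little off and sometimes report something else, mostly with a low value. They report only what shows in the picture. A call takes as long as a camera call.
- ctrl.boxes_of(camera, label): "rect" ([left, top, width, height] in pixels, round what is visible of it).
- ctrl.outline_of(camera, label): "mask" (420x560 bool, what is visible of it) and "rect" ([left, top, width, height] in pixels, round what is visible of it).
The state is a dict: "t": time; "q": joint angles; "dq": joint speeds; "effort": joint torques, N m; "tool_pos": TCP position; "tool_rot": TCP orientation; "contact_force": force on the tool from outside, world axes, zero at the start; "wrist_torque": the same for the moment, N m; "opening": finger opening in m.
Only numpy, scipy, OpenCV 4.12 (cv2) and the standard library are available. Lean on these libraries where they do the work, as an engineer would, in place of code of your own. Each camera call takes 0.05 s, during which the arm holds its last target. There are 200 camera calls.

### The job

Move the black connector from the catch tray on top of the blow-off box into the blue tote, then swing that tray, which is the box's cover flap, fully open by its blue lip. Draw the orange-framed filter plate up out of the box by its tab and hold it upright and still in front of the lit face of the light panel, square to it and a hand's breadth (about 10 cm) off, so that the whole framed plate stands before the lit face; finish while still holding it there. Leave the flap open, the connector in the tote and the stamp, loupe, clear box and marker where they are.

Things in the scene. Friction and masses are not known exactly. Their poses are not given: they have to be found in the camera images.
- blowoff_box: grey bench blow-off box, fixed, 120 (x) x 180 (y) x 95 mm high, open-topped under its cover flap; walls 6 mm. Origin at the centre of its underside on the worktop; -x is its louvred front, z up. Inside, the filter plate stands edge-on to the front (its width along the box's x, its thickness along y) at the box's centre, in two black guides 45 mm deep with 2 mm play; it comes straight up. The inside is 108 x 168 mm.
- flap (a joint): angle of the cover flap in rad: 0 closed (lying flat), grows as it opens up and back to its stop at 1.95 (leaning 22 degrees back beyond vertical). Stiff hinge (0.15 N m, about 1 to 3 N at the lip): it stays where it is left. The flap is a flat 120 x 180 mm aluminium catch tray, 6 mm thick, with a 3 mm raised rim, hinged along the box's rear top edge; when closed its tray surface is 101 mm above the worktop.
- flap_hinge (a point): middle of the flap's hinge line, fixed on the box: 60 mm behind the box's centre, 95 mm up; the hinge line runs along the box's y. Axes as the box's.
- flap_lip (a point): point to pinch on the flap's blue lip: a 24 mm wide (y), 10 mm thick tongue standing 40 mm out of the middle of the flap's front edge. The point is half-way through its thickness, 26 mm out from the flap's edge, 146 mm from the hinge line and 4 mm above it when closed (99 mm above the worktop); it turns with the flap. Pinched by its two sides (across y) it pivots between the fingers as the flap swings. Axes as the box's when closed.
- connector_center (a point): centre (half-way up) of the housing of the loose black connector: housing 13 (x) x 42 (y) x 11 mm high, with a row of small pins on one long side (18 mm over them), lying upright on the closed catch tray; z up.
- tote: blue open tote, fixed, 150 (x) x 120 (y) x 50 mm high, walls 4 mm; origin at the centre of its underside on the worktop.
- plate_center (a point): centre of the framed part of the loose filter plate (orange frame, white mesh): 10 mm thick (x), 90 mm wide (y), 58 mm high (z), about 0.09 kg. An orange pull tab 24 mm wide (y), 10 mm thick (x) stands on the middle of its top edge, from 29 to 51 mm above this point. In the box this point is 39 mm above the worktop. z is the plate's up, x the normal of its broad faces.
- panel_face (a point): centre of the lit face of the light panel, an upright white panel 190 mm wide, 166 mm high and 20 mm thick, fixed, with a foot 12 mm high reaching 30 mm out in front of the face. The lit face is 150 (y) x 130 (z) mm, its centre 90 mm above the worktop. x points into the panel (the lit face looks along -x), y along its width, z up.
- stamp: bystander: wooden-handled stamp with red block, 26 x 26 x 55 mm, standing; origin under its centre.
- eye_loupe: bystander: black eye loupe, 41 mm across, 30 mm high; origin under its centre.
- sample_box: bystander: small clear lidded box 45 x 63 x 22 mm; origin under its centre.
- pen_blue: bystander: white marker with blue cap, 11 x 136 x 12 mm, lying along its y; origin under its centre.

How it is judged:
On the way, in this order (a step that is already met when the one before it is completed fails the run):
1. the connector lies released in the tote, the flap still shut (x of connector_center in the frame of tote between -0.073 and 0.073 m and y of connector_center in the frame of tote between -0.058 and 0.058 m and z of connector_center in the frame of tote below 0.035 m and contact force between the fingers and black_connector below 0.1 N and value of joint flap below 0.3 rad), for 0.2 s.
2. the flap is swung open, past 1.7 rad (value of joint flap above 1.7 rad), for 0.2 s.
3. the gripped plate is drawn clear up out of the box (z of plate_center in the frame of blowoff_box above 0.125 m and contact force between the fingers and filter_plate above 0.5 N), for 0.1 s.
At the end, for the whole second after the job is handed in: Connector at rest in the tote, not held; flap past 1.7 rad; plate held in the fingers, still, upright within 0.25 rad, parallel to the lit face within 0.3 rad, its centre 40 to 160 mm in front of the face and within 35 mm sideways and 45 mm in height of the face centre (x of connector_center in the frame of tote between -0.073 and 0.073 m and y of connector_center in the frame of tote between -0.058 and 0.058 m and z of connector_center in the frame of tote below 0.035 m and contact force between the fingers and black_connector below 0.1 N and linear speed of each of black_connector, filter_plate below 0.03 m/s and value of joint flap above 1.7 rad and contact force between the fingers and filter_plate above 0.5 N and angle between plate_center's own z axis and vertical below 0.25 rad and angle between the x axis of plate_center and the x axis of panel_face, either way round below 0.3 rad and x of plate_center in the frame of panel_face between -0.16 and -0.04 m and y of plate_center in the frame of panel_face between -0.035 and 0.035 m and z of plate_center in the frame of panel_face between -0.045 and 0.045 m); the arm keeps its last pose, push and grip.
It fails at once if the stamp is moved by more than 30 mm (distance of stamp from where it was at the start of the episode above 0.03 m).
It fails at once if the loupe is moved by more than 30 mm (distance of eye_loupe from where it was at the start of the episode above 0.03 m).
It fails at once if the box is moved by more than 30 mm (distance of sample_box from where it was at the start of the episode above 0.03 m).
It fails at once if the pen is moved by more than 30 mm (distance of pen_blue from where it was at the start of the episode above 0.03 m).
It also fails if it takes over 70 s, if anything falls off the work surface, if the arm or the gripper's body presses on something with over 40 N, if the wrist force passes 120 N, or if a joint passes its speed limit or range.

## Working session

There is one attempt and no reset: what is moved stays moved. The work goes in short steps, Python scripts to look and compute and a shell command to move; the robot and the scene stay as the last step left them, time stands still between calls to the robot, and variables do not carry over. Pictures are saved under pics/ and viewed, about 8 in all and at most 12, crops included, and the job is handed in when it is done.

```bash
mkdir -p pics; python3 - <<'E'
from station import ctrl
import cv2,numpy as np
o=ctrl.get_obs();print({k:np.round(v,3) for k,v in o.items()},ctrl.grip_point_offset)
for c in("scene","top"):
    im=ctrl.get_image(c);cv2.imwrite(f"pics/{c}0.png",im[:,:,::-1])
    k=ctrl.calibration(c);print(c,{a:np.round(b,4).tolist() for a,b in k.items()}, "cam pos",-np.array(k["R"]).T@k["t"])
    for n in["blowoff_box","flap","flap_lip","connector_center","tote","plate_center","panel_face","stamp","eye_loupe","sample_box","pen_blue"]:
        try:print(n,[(np.round(d["rect"]).tolist(),round(d["conf"],2)) for d in ctrl.boxes_of(c,n)][:2])
        except Exception as e:print(n,e)
E
```

```text
{'t': np.float64(0.0), 'q': array([ 0.985,  0.053,  1.614, -0.   ,  1.476, -0.119]), 'dq': array([-0.001,  0.002, -0.001,  0.   , -0.   ,  0.   ]), 'effort': array([-1.0000e-03, -3.9369e+01, -3.7017e+01, -0.0000e+00,  7.0000e-03,
       -0.0000e+00]), 'tool_pos': array([0.281, 0.558, 0.23 ]), 'tool_rot': array([-7.270e-01, -3.056e+00,  3.000e-03]), 'contact_force': array([-0.971,  0.144, -0.279]), 'wrist_torque': array([-0.035,  0.007, -0.065]), 'opening': np.float64(0.085)} 0.0187
scene {'fx': 456.6447, 'fy': 456.6447, 'cx': 275.0702, 'cy': 212.5331, 'k1': 0.0093, 'R': [[0.6521, -0.7581, -0.0039], [-0.4058, -0.3447, -0.8464], [0.6403, 0.5536, -0.5325]], 't': [-0.333, 0.2895, 0.7574]} cam pos [-0.15032774 -0.5720029   0.64702151]
blowoff_box [([234.0, 180.0, 89.0, 76.0], 0.6)]
flap [([232.0, 181.0, 92.0, 41.0], 0.91)]
flap_lip [([237.0, 180.0, 88.0, 40.0], 0.98)]
connector_center [([281.0, 191.0, 17.0, 8.0], 0.65)]
tote [([146.0, 172.0, 76.0, 50.0], 0.94)]
plate_center []
panel_face [([346.0, 220.0, 106.0, 122.0], 0.96)]
stamp []
eye_loupe [([289.0, 308.0, 22.0, 22.0], 0.68)]
sample_box [([173.0, 233.0, 29.0, 20.0], 0.68)]
pen_blue [([214.0, 256.0, 40.0, 25.0], 0.71)]
top {'fx': 476.9778, 'fy': 476.9778, 'cx': 285.7113, 'cy': 210.6186, 'k1': 0.0386, 'R': [[-0.0268, -0.9996, 0.0092], [-0.9799, 0.0244, -0.1978], [0.1975, -0.0143, -0.9802]], 't': [-0.003, 0.5403, 1.3653]} cam pos [0.25971069 0.00327052 1.44518856]
blowoff_box [([234.0, 172.0, 65.0, 59.0], 0.94)]
flap [([233.0, 174.0, 72.0, 58.0], 0.88)]
flap_lip [([234.0, 171.0, 70.0, 61.0], 0.76)]
connector_center []
tote []
plate_center []
panel_face [([352.0, 208.0, 78.0, 34.0], 0.86)]
stamp [([234.0, 156.0, 11.0, 12.0], 0.63), ([232.0, 172.0, 71.0, 63.0], 0.2)]
eye_loupe []
sample_box [([215.0, 258.0, 23.0, 20.0], 0.63)]
pen_blue [([255.0, 261.0, 39.0, 5.0], 0.46)]
```

```bash
python3 - <<'E'
import cv2
a=cv2.imread("pics/top0.png");cv2.imwrite("pics/top0c.png",cv2.resize(a[140:300,170:440],None,fx=2.9,fy=2.9,interpolation=cv2.INTER_CUBIC))
a=cv2.imread("pics/scene0.png");cv2.imwrite("pics/scene0c.png",cv2.resize(a[130:370,140:460],None,fx=2.5,fy=2.5,interpolation=cv2.INTER_CUBIC))
E
```

```text
(no output)
```

View pics/top0c.png

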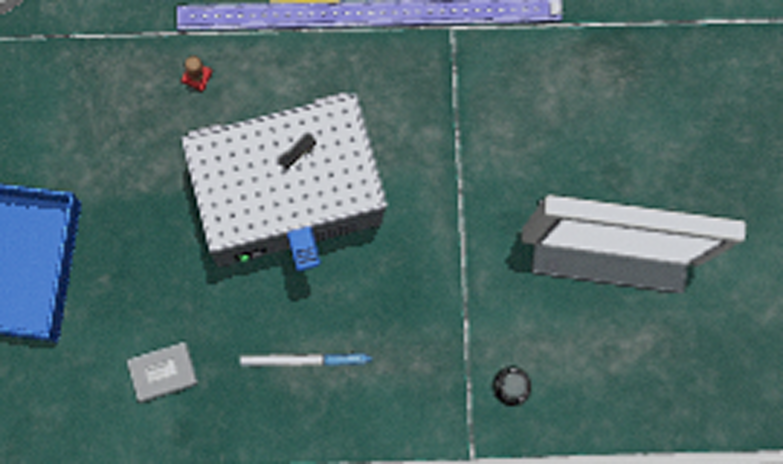

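View pics/scene0c.png

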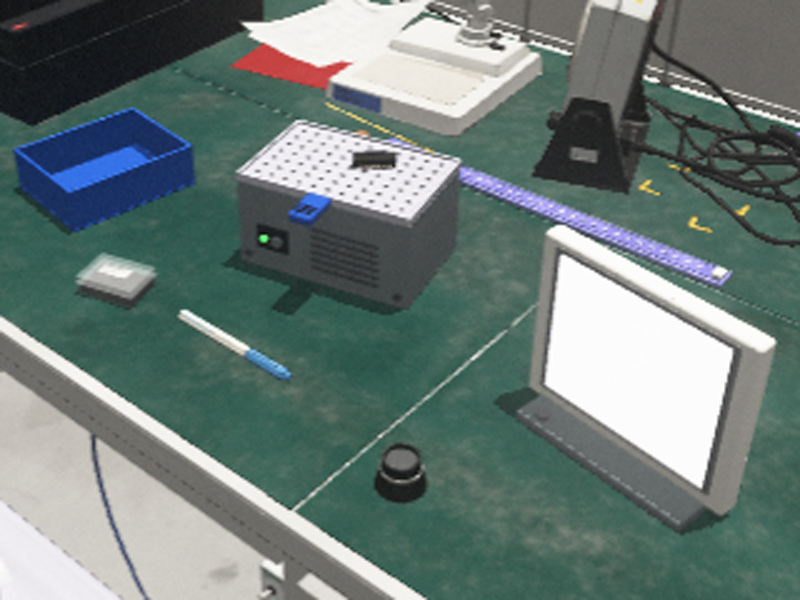

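The top crop shows the flap corners near (183,133), (352,94), (385,207) and (210,250), with the lip tip at about (308,266) and the connector at (297,151). The panel is at right with its lit face towards the robot. The scene crop shows the lit-face corners at (563,254), (735,348), (706,487) and (545,380), and the tote at left. Next I'll fit planar poses from both views.

```bash
cat > h.py <<'E'
from station import ctrl
import numpy as np
from scipy.optimize import least_squares
from scipy.spatial.transform import Rotation as Rn
CAL={c:ctrl.calibration(c) for c in("scene","top")}
def proj(c,X):
    k=CAL[c];P=np.atleast_2d(X)@np.array(k["R"]).T+k["t"];s=P[:,:2]/P[:,2:]
    s=s*(1+k["k1"]*(s**2).sum(1,keepdims=True));return s*[k["fx"],k["fy"]]+[k["cx"],k["cy"]]
def onplane(c,uv,z):
    return least_squares(lambda p:(proj(c,[p[0],p[1],z])-uv).ravel(),[.6,0]).x
def rz(a):return np.array([[np.cos(a),-np.sin(a),0],[np.sin(a),np.cos(a),0],[0,0,1]])
def fit(pts,x0):
    "pts: list of (cam,u,v,model xyz); planar pose x,y,yaw"
    f=lambda p:np.concatenate([(proj(c,rz(p[2])@np.array(m)+[p[0],p[1],0])-[u,v]).ravel() for c,u,v,m in pts])
    r=least_squares(f,x0);return r.x,f(r.x).reshape(-1,2)
T=lambda x,y:(170+(x-1)/2.9,140+(y-1)/2.9)
S=lambda x,y:(140+(x-1)/2.5,130+(y-1)/2.5)
E
python3 - <<'E'
from h import *
np.set_printoptions(precision=4,suppress=True)
fl=[(.06,.09,.104),(.06,-.09,.104),(-.06,-.09,.104),(-.06,.09,.104)]
t=[T(*p) for p in[(183,133),(352,94),(385,207),(210,250)]]
s=[S(*p) for p in[(300,121),(461,158),(411,222),(237,180)]]
A=[("top",*p,m) for p,m in zip(t,fl)];B=[("scene",*p,m) for p,m in zip(s,fl)]
for q in(A,B,A+B):
    r=fit(q,[.6,0,0]);print("box",r[0],np.abs(r[1]).max())
lf=[(0,.075,.155),(0,-.075,.155),(0,-.075,.025),(0,.075,.025)]
s=[S(*p) for p in[(563,254),(735,348),(706,487),(545,380)]]
r=fit([("scene",*p,m) for p,m in zip(s,lf)],[.5,-.3,0]);print("panel",r[0],r[1])
pt=[(545,196),(745,222),(743,240),(547,218)]
pm=[(.02,.095,.166+.007),(.02,-.095,.173),(0,-.095,.173),(0,.095,.173)]
for h in(.166,.173):
    r=fit([("top",*T(*p),(m[0],m[1],h)) for p,m in zip(pt,pm)],[.5,-.3,0]);print("panel top",h,r[0],np.abs(r[1]).max())
print("conn",onplane("top",T(297,151),.107),onplane("scene",S(374,159),.107))
a,b=onplane("top",T(281,165),.110),onplane("top",T(313,138),.110);print(a,b,np.arctan2(*(b-a)[::-1]))
a,b=onplane("scene",S(353,154),.112),onplane("scene",S(395,152),.112);print(a,b,np.arctan2(*(b-a)[::-1]))
tm=[(-.075,.06,.05),(.075,.06,.05),(.075,-.06,.05),(-.075,-.06,.05)]
s=[S(*p) for p in[(17,150),(133,109),(193,151),(76,192)]]
r=fit([("scene",*p,m) for p,m in zip(s,tm)],[.7,.3,0]);print("tote",r[0],np.abs(r[1]).max())
tm=[(.06,-.075,.05)]
print("lip tip",onplane("top",T(309,266),.104),onplane("scene",S(305,220),.104))
for n,z,uv in[("stamp",0,T(195,80)),("loupe",.03,T(513,385)),("sbox",.022,T(162,371)),("pen",.012,T(306,360))]:print(n,onplane("top",uv,z))
E
```

```text
box [0.5671 0.0363 0.2203] 1.2312852182691927
box [0.5626 0.0292 0.2447] 1.724609676613312
box [0.5664 0.0337 0.2314] 3.2743667793490943
panel [ 0.4913 -0.3066 -0.1504] [[-0.129  -0.5348]
 [ 0.3106 -0.1447]
 [-0.8542 -0.4967]
 [ 0.716   1.3705]]
panel top 0.166 [ 0.4878 -0.3037 -0.1469] 1.3237963885739532
panel top 0.173 [ 0.4865 -0.302  -0.1466] 1.5178951727596655
conn [0.5859 0.0216] [0.5864 0.0202]
[0.5713 0.0377] [0.5981 0.0054] -0.8791116690371691
[0.574 0.036] [0.6029 0.0079] -0.771129609983845
tote [ 0.4957  0.3155 -0.1332] 1.9502988744833658
lip tip [0.4705 0.0124] [0.4677 0.0015]
stamp [0.6938 0.1319]
loupe [ 0.3545 -0.1918]
sbox [0.3787 0.1656]
pen [0.3868 0.0183]
```

```bash
cat >> h.py <<'E'
def go(pos,yaw=None):
    "rows' shift (mm) and turn from the present pose; yaw = wanted world angle of tool y (mod pi)"
    o=ctrl.get_obs();M=Rn.from_rotvec(o["tool_rot"]).as_matrix()
    d=1000*M.T@(np.array(pos)-o["tool_pos"]);cur=np.arctan2(M[1,1],M[0,1])
    tr=0 if yaw is None else -((yaw-cur+np.pi/2)%np.pi-np.pi/2)
    print("shift",np.round(d,1),"turn",round(tr,3),"dist",round(np.linalg.norm(d)),"| pos",np.round(o["tool_pos"],4),"yaw y",round(cur,3),"z ax",np.round(M[:,2],3),"F",np.round(o["contact_force"],1),"open",round(float(o["opening"]),4),"t",round(float(o["t"]),2),"q6",round(o["q"][5],2))
E
python3 -c "
from h import *
go([.586,.021,.2],.75)"
python3 -m creep '[[0,-42,-28,0,0.04],[0,-80,-53,0,0.08],[0,-114,-76,0,0.12],[0,-148,-98,0,0.16],[0,-182,-121,0,0.2],[0,-216,-144,0,0.24],[0,-250,-166,0,0.28],[0,-284,-189,0,0.32],[0,-318,-212,0,0.35],[0,-352,-234,0,0.35],[0,-386,-257,0,0.35],[0,-420,-280,0,0.35]]'
python3 -c "
from h import *
go([.586,.021,.17],.75)"
```

```text
shift [-513.9 -342.5   31.3] turn 0.354 dist 618 | pos [0.2813 0.5581 0.2313] yaw y 1.104 z ax [ 0.  0. -1.] F [0.3 1.2 0.6] open 0.0855 t 1.2 q6 -0.12
t: 2.2
tool_pos: [0.5287, 0.1213, 0.2317]
tool_rot: [1.248, 2.883, 0.001]
contact_force: [0.3, 1.0, 0.7]
opening: 0.0853
shift [-112.3  -26.9   61.7] turn 0.004 dist 131 | pos [0.5287 0.1213 0.2317] yaw y 0.754 z ax [ 0.001  0.    -1.   ] F [0.3 1.  0.7] open 0.0853 t 2.2 q6 -0.67
```

```bash
python3 -m creep '[[0,-37,-9,20,0],[0,-75,-18,40,0],[0,-112,-27,60,0],[0,-112,-27,80,0],[90,-112,-27,80,0],[90,-112,-27,80,0]]'
python3 - <<'E'
from h import *;import cv2
go([.586,.021,.103],.75)
a=ctrl.get_image("scene");b=ctrl.get_image("top")
cv2.imwrite("pics/c1.png",np.hstack([cv2.resize(a[150:250,220:320],(400,400),interpolation=cv2.INTER_CUBIC),cv2.resize(b[150:250,210:310],(400,400),interpolation=cv2.INTER_CUBIC)])[:,:,::-1])
E
```

```text
t: 2.7
tool_pos: [0.5838, 0.023, 0.1498]
tool_rot: [-1.247, -2.879, 0.001]
contact_force: [0.2, -0.9, -0.5]
opening: 0.0638
shift [-3.1  0.3 46.8] turn 0.003 dist 47 | pos [0.5838 0.023  0.1498] yaw y 0.753 z ax [-0.004  0.001 -1.   ] F [ 0.2 -0.9 -0.5] open 0.0638 t 2.7 q6 -0.84
```

View pics/c1.png

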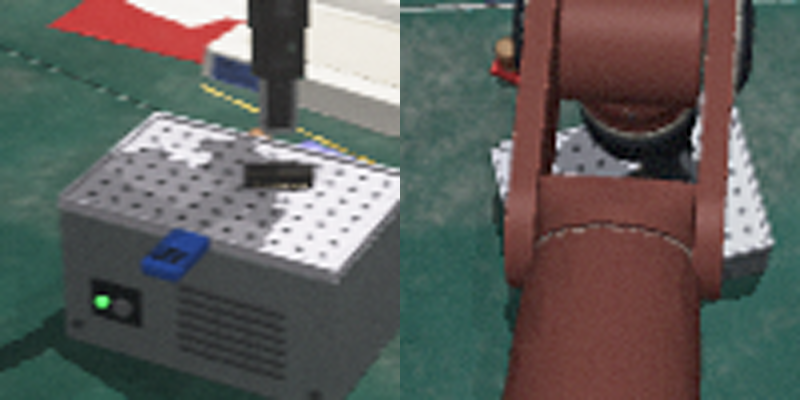

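The left view looks along the jaw direction: the finger tips at column 280 line up with the connector centre at about 278. I'll descend and grip.

```bash
python3 -m creep '[[90,0,0,20,0],[90,0,0,38,0],[90,0,0,46,0],[90,0,0,46,0],[150,0,0,46,0],[255,0,0,46,0],[255,0,0,46,0],[255,0,0,46,0],[255,0,0,46,0],[255,0,0,46,0],[255,0,0,30,0],[255,0,0,0,0]]' 30
python3 - <<'E'
from h import *
go([.495,.315,.22],-0.1332)
E
```

```text
t: 3.8
tool_pos: [0.5818, 0.0232, 0.1471]
tool_rot: [-1.245, -2.875, 0.005]
contact_force: [-0.4, 0.9, -1.0]
opening: 0.0116
shift [272.6 135.9 -71.9] turn 0.887 dist 313 | pos [0.5818 0.0232 0.1471] yaw y 0.754 z ax [-0.009  0.001 -1.   ] F [-0.4  0.9 -1. ] open 0.0116 t 3.8 q6 -0.84
```

```bash
python3 -m creep '[[255,0,0,-30,0],[255,20,10,-50,0],[255,55,27,-50,0],[255,90,45,-50,0],[255,125,62,-50,0],[255,160,80,-50,0],[255,195,97,-50,0],[255,230,115,-50,0],[255,260,130,-50,0],[255,273,136,-40,0],[255,273,136,-10,0],[255,273,136,20,0]]'
python3 - <<'E'
from h import *;import cv2
go([.496,.315,.03])
a=ctrl.get_image("scene")
cv2.imwrite("pics/c2.png",cv2.resize(a[110:260,120:340],None,fx=3,fy=3,interpolation=cv2.INTER_CUBIC)[:,:,::-1])
E
```

```text
t: 4.8
tool_pos: [0.498, 0.3165, 0.1318]
tool_rot: [1.243, 2.882, 0.004]
contact_force: [0.2, -0.5, -1.3]
opening: 0.0119
shift [  0.5  -2.8 101.8] turn 0 dist 102 | pos [0.498  0.3165 0.1318] yaw y 0.756 z ax [ 0.004  0.001 -1.   ] F [ 0.2 -0.5 -1.3] open 0.0119 t 4.8 q6 -0.32
```

View pics/c2.png

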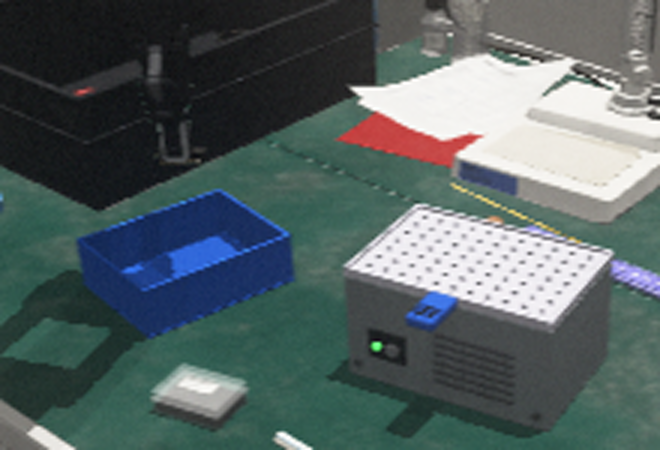

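The connector has left the tray and is held over the tote, so I'll lower it and release.

```bash
python3 -m creep '[[255,0,0,40,0],[255,0,0,75,0],[255,0,0,100,0],[255,0,0,110,0],[255,0,0,110,0],[130,0,0,110,0],[130,0,0,110,0],[130,0,0,100,0],[130,0,0,60,0],[130,0,0,20,0],[130,0,0,-20,0],[130,0,0,-40,0]]'
python3 -m creep '[[130,-35,0,0,0],[130,-5,-38,0,0],[130,-5,-38,0,0]]'
python3 - <<'E'
from h import *;import cv2
np.set_printoptions(precision=4,suppress=True)
go([.47,.01,.2])
a=ctrl.get_image("scene");b=ctrl.get_image("top")
print(ctrl.boxes_of("scene","connector_center"))
cv2.imwrite("pics/c3.png",cv2.resize(np.hstack([a[150:260,140:340],b[140:250,140:340]]),None,fx=2,fy=2,interpolation=cv2.INTER_CUBIC)[:,:,::-1])
for c in("scene","top"):
  for n in("flap","flap_lip"):
    for d in ctrl.outline_of(c,n)[:1]:
        m=d["mask"].astype(np.uint8);k=max(cv2.findContours(m,0,1)[0],key=cv2.contourArea)
        print(c,n,d["conf"],cv2.approxPolyDP(k,4,True)[:,0].tolist())
E
```

```text
t: 5.85
tool_pos: [0.5003, 0.3167, 0.1809]
tool_rot: [1.244, 2.876, 0.015]
contact_force: [1.0, 0.3, 0.9]
opening: 0.0419
t: 6.1
tool_pos: [0.4698, 0.284, 0.1704]
tool_rot: [-1.248, -2.878, 0.005]
contact_force: [-0.4, 0.7, -1.9]
opening: 0.0416
shift [-200.1 -187.3  -29.2] turn 0 dist 276 | pos [0.4698 0.284  0.1704] yaw y 0.753 z ax [-0.005 -0.001 -1.   ] F [-0.4  0.7 -1.9] open 0.0416 t 6.1 q6 -0.34
[]
scene flap 0.6 [[235, 200], [258, 208], [256, 218], [262, 220], [272, 212], [303, 219], [324, 195], [259, 178]]
scene flap_lip 0.81 [[235, 200], [259, 207], [257, 218], [277, 212], [304, 219], [324, 194], [260, 178]]
top flap 0.9 [[291, 173], [233, 188], [243, 225], [267, 220], [275, 232], [279, 217], [301, 210]]
top flap_lip 0.77 [[291, 174], [232, 187], [243, 225], [267, 220], [277, 231], [279, 217], [301, 210]]
```

View pics/c3.png

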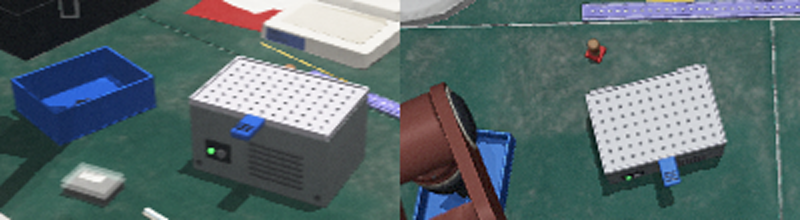

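The tray is empty, and a dark spot shows in the tote (left view, about 80,100). I'll check that once the arm is away. For the box pose, I'll fit it to the flap masks.

```bash
python3 - <<'E'
from h import *;import cv2
from scipy.optimize import minimize
np.set_printoptions(precision=4,suppress=True)
top=[(.06,.09,.104),(.06,-.09,.104),(-.06,-.09,.104),(-.06,.09,.104)]
bot=[(x,y,.095) for x,y,_ in top]
l=[(-.06,.012,.104),(-.06,-.012,.104),(-.1,-.012,.104),(-.1,.012,.104)];l2=[(x,y,.094) for x,y,_ in l]
def sil(c,p,s=8):
    im=np.zeros((420*2,560*2),np.uint8)
    for g in(top+bot,l+l2):
        uv=proj(c,np.array(g)@rz(p[2]).T+[p[0],p[1],0])
        h=cv2.convexHull(uv.astype(np.float32))
        cv2.fillConvexPoly(im,np.round(h*2*16+8).astype(np.int32),255,cv2.LINE_AA,4)
    return cv2.resize(im,(560,420),interpolation=cv2.INTER_AREA)/255.
M={}
for c in("scene","top"):
    M[c]=np.mean([ctrl.outline_of(c,n)[0]["mask"].astype(float) for n in("flap","flap_lip")],axis=0)
def cost(p,cs):return sum(np.abs(sil(c,p)-M[c]).sum() for c in cs)
for cs in(["scene"],["top"],["scene","top"]):
    r=minimize(cost,[.565,.033,.235],args=(cs,),method="Nelder-Mead",options=dict(initial_simplex=[[.565,.033,.235],[.572,.033,.235],[.565,.04,.235],[.565,.033,.2]],xatol=1e-5))
    p=r.x;print(cs,p,r.fun,"lip",(rz(p[2])@[-.086,0,.099])[:2]+p[:2])
E
```

```text
['scene'] [0.5682 0.0338 0.2253] 145.5980392156863 lip [0.4844 0.0146]
['top'] [0.5665 0.0367 0.2283] 123.52352941176471 lip [0.4828 0.0173]
['scene', 'top'] [0.5669 0.0354 0.2286] 299.7529411764706 lip [0.4831 0.0159]
```

```bash
python3 - <<'E'
from h import *
go([.483,.016,.16],.227+np.pi/2)
E
python3 -m creep '[[90,-18,-17,0,-0.1],[90,-40,-37,0,-0.21],[90,-62,-57,0,-0.32],[90,-84,-77,0,-0.43],[90,-106,-97,0,-0.54],[90,-128,-117,0,-0.65],[90,-150,-137,0,-0.76],[90,-172,-157,5,-0.87],[90,-190,-175,8,-0.98],[90,-205,-192,10,-1.04]]'
python3 - <<'E'
from h import *
go([.483,.016,.080],.227+np.pi/2)
E
```

```text
shift [-203.2 -177.6   11.6] turn -1.044 dist 270 | pos [0.4733 0.2857 0.1716] yaw y 0.754 z ax [ 0.  0. -1.] F [-0.6 -0.5  0. ] open 0.0416 t 6.65 q6 -0.35
t: 7.48
tool_pos: [0.4733, 0.003, 0.1611]
tool_rot: [0.356, -3.121, 0.0]
contact_force: [0.3, -0.1, 0.3]
opening: 0.0557
shift [-12.4  10.5  81.1] turn 0.0 dist 83 | pos [0.4733 0.003  0.1611] yaw y 1.798 z ax [-0. -0. -1.] F [ 0.3 -0.1  0.3] open 0.0557 t 7.48 q6 -1.95
```

```bash
python3 -m creep '[[90,-12,10,0,0],[90,-12,10,25,0],[90,-12,10,50,0],[90,-12,10,75,0],[90,-12,10,80,0],[90,-12,10,80,0],[255,-12,10,80,0],[255,-12,10,80,0],[255,-12,10,80,0],[255,-12,10,80,0],[255,-12,10,80,0],[255,-12,10,80,0]]' 25
python3 - <<'E'
from h import *
go([.483,.016,.080],.227+np.pi/2)
P=np.array([.567,.0355,.0]);R=rz(.227)
o=ctrl.get_obs();start=o["tool_pos"]
M=Rn.from_rotvec(o["tool_rot"]).as_matrix()
for th in np.arange(0.1,1.96,.1):
    a=th+.0274;r=.146
    w=P+R@[.06-r*np.cos(a),0,.095+r*np.sin(a)-.0187]
    print(round(th,2),np.round(1000*M.T@(w-start)))
E
```

```text
t: 8.48
tool_pos: [0.4847, 0.0153, 0.0837]
tool_rot: [-0.35, 3.118, -0.008]
contact_force: [-0.1, -5.8, 0.7]
opening: 0.0234
shift [1.5 1.1 3.7] turn -0.003 dist 4 | pos [0.4847 0.0153 0.0837] yaw y 1.795 z ax [ 0.005 -0.004 -1.   ] F [-0.1 -5.8  0.7] open 0.0234 t 8.48 q6 -1.91
0.1 [  0.   1. -11.]
0.2 [ -3.   1. -25.]
0.3 [ -7.   1. -39.]
0.4 [-12.   1. -53.]
0.5 [-19.   1. -66.]
0.6 [-27.   1. -78.]
0.7 [-36.   1. -90.]
0.8 [ -46.    1. -100.]
0.9 [ -58.    1. -109.]
1.0 [ -70.    1. -117.]
1.1 [ -83.    1. -124.]
1.2 [ -96.    1. -130.]
1.3 [-110.    1. -134.]
1.4 [-124.    1. -137.]
1.5 [-139.    1. -138.]
1.6 [-153.    1. -138.]
1.7 [-168.    1. -136.]
1.8 [-182.    1. -133.]
1.9 [-196.    1. -129.]
```

Gripped at 23.4 mm. I'll swing the flap along the computed arc.

```bash
python3 -m creep '[[255,0,0,-13,0],[255,-3,0,-27,0],[255,-7,0,-41,0],[255,-12,0,-55,0],[255,-19,0,-68,0],[255,-27,0,-80,0],[255,-36,0,-92,0],[255,-46,0,-102,0],[255,-58,0,-111,0],[255,-70,0,-119,0],[255,-70,0,-119,0],[255,-70,0,-119,0]]' 25
python3 - <<'E'
from h import *;import cv2
P=np.array([.567,.0355,.0]);R=rz(.227)
o=ctrl.get_obs();M=Rn.from_rotvec(o["tool_rot"]).as_matrix()
go([.483,.016,.080],.227+np.pi/2)
g=R.T@(o["tool_pos"]+M[:,2]*-.0187-P)-[.06,0,.095];print("box-frame rel hinge",g,"r",np.hypot(g[0],g[2]),"th",np.arctan2(g[2],-g[0]))
for th in np.arange(1.1,2.06,.1):
    w=P+R@[.06-.146*np.cos(th+.027),0,.095+.146*np.sin(th+.027)-.0187]
    print(round(th,2),np.round(1000*M.T@(w-o["tool_pos"])))
a=ctrl.get_image("scene")
cv2.imwrite("pics/c4.png",cv2.resize(a[110:260,120:340],None,fx=3,fy=3,interpolation=cv2.INTER_CUBIC)[:,:,::-1])
E
```

```text
t: 9.48
tool_pos: [0.5525, 0.0312, 0.2031]
tool_rot: [-0.349, 3.118, -0.006]
contact_force: [-0.5, -6.4, 4.6]
opening: 0.0234
shift [ 71.5   1.  122.9] turn -0.004 dist 142 | pos [0.5525 0.0312 0.2031] yaw y 1.794 z ax [ 0.004 -0.003 -1.   ] F [-0.5 -6.4  4.6] open 0.0234 t 9.48 q6 -1.87
box-frame rel hinge [-0.07514523 -0.00082668  0.12680707] r 0.1474002673366364 th 1.0358394844108456
1.1 [-12.   1.  -5.]
1.2 [-26.   1. -11.]
1.3 [-40.   1. -15.]
1.4 [-54.   1. -18.]
1.5 [-69.   1. -19.]
1.6 [-83.   1. -19.]
1.7 [-98.   1. -17.]
1.8 [-112.    1.  -14.]
1.9 [-126.    1.  -10.]
2.0 [-139.    1.   -4.]
```

View pics/c4.png

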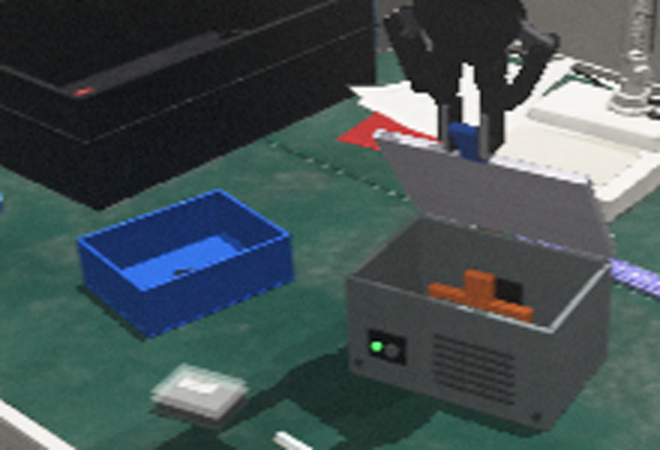

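The flap is about 1.0 rad open, the orange plate is visible inside the box, and the connector shows in the tote at about (183,271). I'll carry on opening.

```bash
python3 -m creep '[[255,-12,0,-5,0],[255,-26,0,-11,0],[255,-40,0,-15,0],[255,-54,0,-18,0],[255,-69,0,-19,0],[255,-83,0,-19,0],[255,-98,0,-17,0],[255,-112,0,-14,0],[255,-126,0,-10,0],[255,-135,0,-7,0],[255,-135,0,-7,0],[255,-135,0,-7,0]]' 25
python3 - <<'E'
from h import *
P=np.array([.567,.0355,.0]);R=rz(.227)
o=ctrl.get_obs();M=Rn.from_rotvec(o["tool_rot"]).as_matrix()
go([.567,.0355,.2])
g=R.T@(o["tool_pos"]+M[:,2]*-.0187-P)-[.06,0,.095];print(g,"r",np.hypot(g[0],g[2]),"th",np.arctan2(g[2],-g[0]))
E
```

```text
t: 10.53
tool_pos: [0.6845, 0.0621, 0.2097]
tool_rot: [-0.35, 3.117, -0.002]
contact_force: [2.6, -2.8, 5.3]
opening: 0.0234
shift [1.205e+02 1.000e-01 9.100e+00] turn 0 dist 121 | pos [0.6845 0.0621 0.2097] yaw y 1.794 z ax [ 0.005 -0.001 -1.   ] F [ 2.6 -2.8  5.3] open 0.0234 t 10.53 q6 -1.81
[ 0.06038371 -0.00047866  0.13338959] r 0.14642054336169477 th 1.9958823716369687
```

```bash
python3 -m creep '[[90,0,0,0,0],[90,0,0,0,0],[90,0,0,0,0],[90,0,0,-15,0],[90,0,0,-45,0],[90,0,0,-80,0],[90,40,0,-80,0],[90,80,0,-80,0],[90,121,0,-80,0],[90,121,0,-80,0]]' 25
python3 - <<'E'
from h import *;import cv2
go([.567,.0355,.064],.227+np.pi/2)
a=ctrl.get_image("scene");b=ctrl.get_image("top")
for n in("plate_center","flap","connector_center"):
  for d in ctrl.boxes_of("scene",n)[:2]:print(n,d)
cv2.imwrite("pics/c5.png",cv2.resize(a[110:260,140:340],None,fx=4,fy=4,interpolation=cv2.INTER_CUBIC)[:,:,::-1])
R=rz(.227)
for y in(-.005,.005):
  for x in(-.012,.012):
    u=proj("scene",R@[x,y,.09]+[.567,.0355,0])[0];print("tab top pred (crop)",np.round((u-[140,110])*4+1.5))
E
```

```text
t: 11.37
tool_pos: [0.5581, 0.0354, 0.2859]
tool_rot: [0.348, -3.116, -0.001]
contact_force: [0.9, 0.2, -1.4]
opening: 0.0554
shift [-10.   -2.2 221.8] turn -0.004 dist 222 | pos [0.5581 0.0354 0.2859] yaw y 1.793 z ax [-0.006  0.    -1.   ] F [ 0.9  0.2 -1.4] open 0.0554 t 11.37 q6 -1.86
plate_center {'rect': [261.9, 199.0, 34.9, 18.5], 'conf': 0.47}
flap {'rect': [257.5, 123.1, 77.1, 74.2], 'conf': 0.91}
tab top pred (crop) [556. 374.]
tab top pred (crop) [574. 356.]
tab top pred (crop) [541. 370.]
tab top pred (crop) [559. 352.]
```

View pics/c5.png

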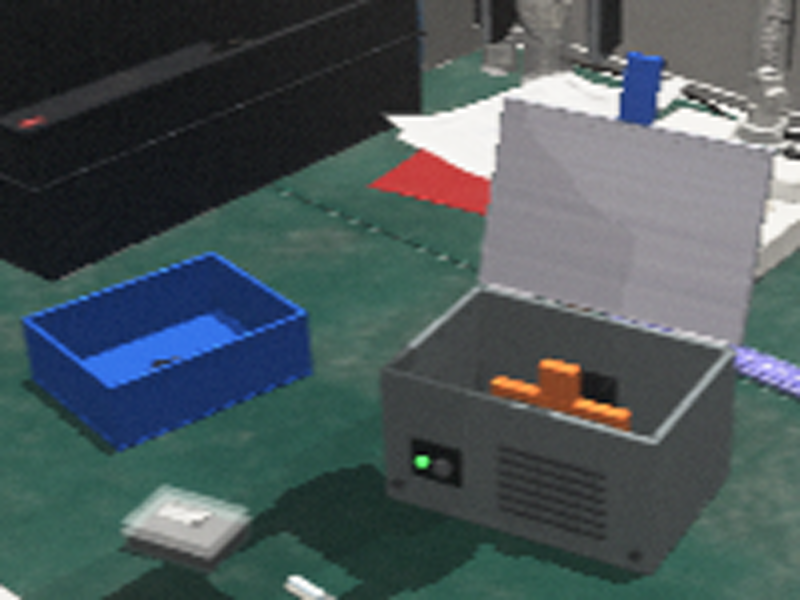

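The bar of the plate seems to run parallel to the louvred front, along the box's y, which contradicts the description. I'll swing the arm aside and look from above before gripping.

```bash
python3 -m creep '[[90,0,-40,0,0],[90,0,-80,0,0],[90,0,-120,0,0],[90,0,-160,0,0],[90,0,-200,0,0],[90,0,-240,0,0],[90,0,-260,0,0],[90,0,-260,0,0]]' 25
python3 - <<'E'
from h import *;import cv2
go([.567,.0355,.25],.227+np.pi/2)
a=ctrl.get_image("scene");b=ctrl.get_image("top")
cv2.imwrite("pics/s6.png",a[:,:,::-1]);cv2.imwrite("pics/t6.png",b[:,:,::-1])
def ann(im,c,x0,y0,n,f):
    k=cv2.resize(im[y0:y0+n,x0:x0+n],None,fx=f,fy=f,interpolation=cv2.INTER_CUBIC)
    for m,col in(((0,0,.09),(255,0,0)),((.045,0,.068),(0,255,0)),((-.045,0,.068),(0,255,0)),((0,.045,.068),(0,0,255)),((0,-.045,.068),(0,0,255))):
        u=proj(c,rz(.227)@m+[.567,.0355,0])[0];cv2.circle(k,tuple(int(v) for v in (u-[x0,y0]+.5)*f),2,col,-1)
    return k
cv2.imwrite("pics/c6.png",np.hstack([ann(a,"scene",228,168,100,4),ann(b,"top",220,150,100,4)])[:,:,::-1])
E
```

```text
t: 12.28
tool_pos: [0.6237, -0.2226, 0.2865]
tool_rot: [0.343, -3.122, 0.001]
contact_force: [-0.9, -0.3, -0.4]
opening: 0.0551
shift [ -0.7 264.3  36.3] turn -0.008 dist 267 | pos [ 0.6237 -0.2226  0.2865] yaw y 1.79 z ax [-0.001 -0.001 -1.   ] F [-0.9 -0.3 -0.4] open 0.0551 t 12.28 q6 -2.24
```

View pics/c6.png

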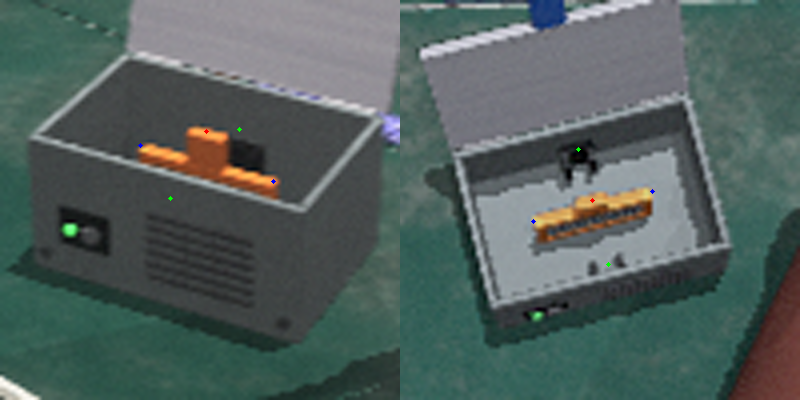

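Both views show the plate standing free across the box: its width lies along the box's y (ends at the blue marks), not in the guides at the front and rear. The tab top matches the predicted centre (red mark). So I'll pinch the tab across its 10 mm thickness, which needs the jaws along the box's x (yaw 0.227).

```bash
python3 -m creep '[[130,0,20,0,0.12],[130,0,45,0,0.24],[130,0,70,0,0.36],[130,0,95,0,0.48],[130,0,120,0,0.6],[130,0,145,0,0.72],[130,0,170,0,0.84],[130,0,195,0,0.96],[130,0,220,0,1.08],[130,0,240,0,1.2],[130,0,255,0,1.32],[130,0,264,0,1.44]]' 25
python3 - <<'E'
from h import *
go([.567,.0355,.064],.227)
E
```

```text
t: 13.38
tool_pos: [0.5633, 0.043, 0.2879]
tool_rot: [1.798, 2.576, 0.002]
contact_force: [0.1, -0.3, 0.9]
opening: 0.0417
shift [ -8.5   0.7 223.9] turn 0.125 dist 224 | pos [0.5633 0.043  0.2879] yaw y 0.352 z ax [ 0.001  0.001 -1.   ] F [ 0.1 -0.3  0.9] open 0.0417 t 13.38 q6 -0.41
```

```bash
python3 -m creep '[[130,-6,0,0,0.125],[130,-6,0,40,0.125],[130,-6,0,80,0.125],[130,-6,0,120,0.125],[130,-6,0,150,0.125],[130,-6,0,160,0.125],[130,-6,0,160,0.125],[130,-6,0,160,0.125]]' 25
python3 - <<'E'
from h import *;import cv2
go([.567,.0355,.064],.227)
a=ctrl.get_image("scene")
cv2.imwrite("pics/c7.png",cv2.resize(a[150:250,228:328],None,fx=5,fy=5,interpolation=cv2.INTER_CUBIC)[:,:,::-1])
E
```

```text
t: 14.05
tool_pos: [0.5666, 0.0348, 0.1286]
tool_rot: [1.951, 2.461, 0.001]
contact_force: [0.0, -1.0, 1.4]
opening: 0.042
shift [ 0.6  0.5 64.6] turn 0.003 dist 65 | pos [0.5666 0.0348 0.1286] yaw y 0.23 z ax [ 0.001  0.    -1.   ] F [ 0.  -1.   1.4] open 0.042 t 14.05 q6 -0.3
```

View pics/c7.png

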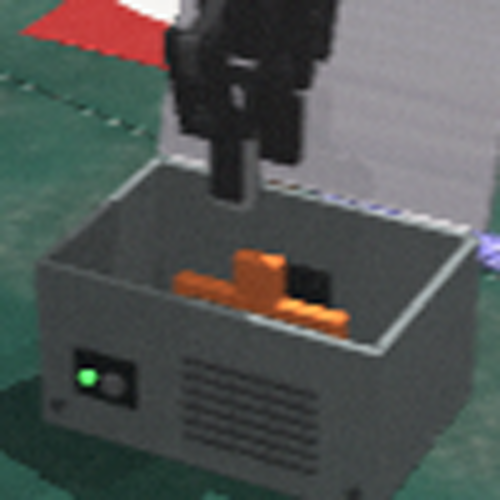

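The finger tips straddle the tab: their midpoint is at column ~260, and the tab is also at 260. I'll descend and close.

```bash
python3 -m creep '[[130,0,0,30,0],[130,0,0,55,0],[130,0,0,64,0],[130,0,0,64,0],[180,0,0,64,0],[255,0,0,64,0],[255,0,0,64,0],[255,0,0,64,0],[255,0,0,64,0],[255,0,0,64,0],[255,0,0,64,0]]' 60
python3 -m creep '[[255,0,0,-10,0],[255,0,0,-20,0],[255,0,0,-30,0],[255,0,0,-45,0],[255,0,0,-60,0],[255,0,0,-75,0],[255,0,0,-90,0],[255,0,0,-100,0],[255,0,0,-110,0],[255,0,0,-110,0],[255,0,0,-110,0]]'
python3 - <<'E'
from h import *;import cv2
f=np.array([.489,-.304]);a=-.149;w=f+(rz(a)@[-.1,0,0])[:2]
go([*w,.19],a)
a=ctrl.get_image("scene")
cv2.imwrite("pics/c8.png",cv2.resize(a[130:250,228:348],None,fx=4,fy=4,interpolation=cv2.INTER_CUBIC)[:,:,::-1])
E
```

```text
t: 15.02
tool_pos: [0.568, 0.0338, 0.0662]
tool_rot: [1.951, 2.458, 0.004]
contact_force: [-0.4, 0.5, 5.7]
opening: 0.0088
t: 15.93
tool_pos: [0.5661, 0.0339, 0.1738]
tool_rot: [1.953, 2.46, 0.001]
contact_force: [1.2, -0.3, -1.4]
opening: 0.0089
shift [-274.7 -244.8  -16.3] turn 0.378 dist 368 | pos [0.5661 0.0339 0.1738] yaw y 0.229 z ax [ 0.001 -0.    -1.   ] F [ 1.2 -0.3 -1.4] open 0.0089 t 15.93 q6 -0.3
```

View pics/c8.png

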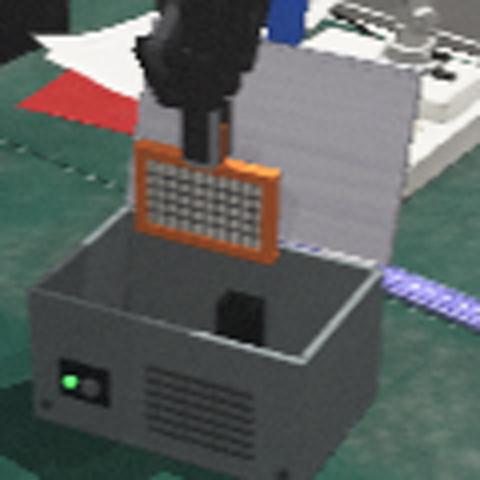

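The plate is lifted clear and held upright. I'll carry it to the panel.

```bash
python3 -m creep '[[255,-10,-8,-10,0.0],[255,-30,-26,-16,0.03],[255,-55,-48,-16,0.07],[255,-80,-71,-16,0.11],[255,-105,-93,-16,0.15],[255,-130,-115,-16,0.19],[255,-155,-138,-16,0.23],[255,-180,-160,-16,0.27],[255,-205,-182,-16,0.31],[255,-230,-205,-16,0.35],[255,-252,-224,-16,0.378],[255,-266,-237,-16,0.378]]'
python3 - <<'E'
from h import *
f=np.array([.489,-.304]);a=-.149;w=f+(rz(a)@[-.1,0,0])[:2]
go([*w,.117],a)
E
```

```text
t: 16.98
tool_pos: [0.3932, -0.2811, 0.1889]
tool_rot: [-2.383, -2.045, 0.002]
contact_force: [0.2, -0.4, -0.5]
opening: 0.0086
shift [-8.4 -1.7 71.9] turn -0.003 dist 72 | pos [ 0.3932 -0.2811  0.1889] yaw y -0.152 z ax [-0.001 -0.    -1.   ] F [ 0.2 -0.4 -0.5] open 0.0086 t 16.98 q6 -0.62
```

```bash
python3 -m creep '[[255,-8,-2,10,0],[255,-8,-2,28,0],[255,-8,-2,46,0],[255,-8,-2,60,0],[255,-8,-2,69,0],[255,-8,-2,72,0],[255,-8,-2,72,0],[255,-8,-2,72,0],[255,-8,-2,72,0],[255,-8,-2,72,0]]'
python3 - <<'E'
from h import *;import cv2
f=np.array([.489,-.304]);a=-.149;w=f+(rz(a)@[-.1,0,0])[:2]
go([*w,.117],a)
im=ctrl.get_image("scene");k=im.copy()
for d in ctrl.boxes_of("scene","plate_center")[:2]:print(d)
for n in("flap","connector_center","eye_loupe","pen_blue","sample_box"):print(n,ctrl.boxes_of("scene",n)[:1])
for y in(-.045,.045):
  for z in(.061,.119):
    u=proj("scene",rz(a)@[-.1,y,z]+[*f,0])[0];print(np.round(u));cv2.circle(k,tuple(int(round(v)) for v in u),1,(255,0,255),-1)
cv2.imwrite("pics/c9.png",cv2.resize(k[100:370,140:460],None,fx=2.2,fy=2.2,interpolation=cv2.INTER_CUBIC)[:,:,::-1])
E
```

```text
t: 17.82
tool_pos: [0.3929, -0.287, 0.1185]
tool_rot: [2.379, 2.049, 0.0]
contact_force: [0.3, -0.5, -0.5]
opening: 0.0089
shift [-2.6 -2.5  1.5] turn 0.0 dist 4 | pos [ 0.3929 -0.287   0.1185] yaw y -0.149 z ax [ 0.001 -0.001 -1.   ] F [ 0.3 -0.5 -0.5] open 0.0089 t 17.82 q6 -0.64
{'rect': [332.7, 276.0, 47.0, 49.6], 'conf': 0.97}
flap [{'rect': [256.9, 145.4, 72.2, 50.3], 'conf': 0.77}]
connector_center [{'rect': [258.2, 144.9, 70.6, 51.5], 'conf': 0.66}]
eye_loupe [{'rect': [292.4, 307.4, 21.9, 22.8], 'conf': 0.83}]
pen_blue [{'rect': [214.9, 256.7, 44.1, 27.8], 'conf': 0.67}]
sample_box []
[374. 327.]
[378. 302.]
[335. 300.]
[337. 276.]
```

View pics/c9.png

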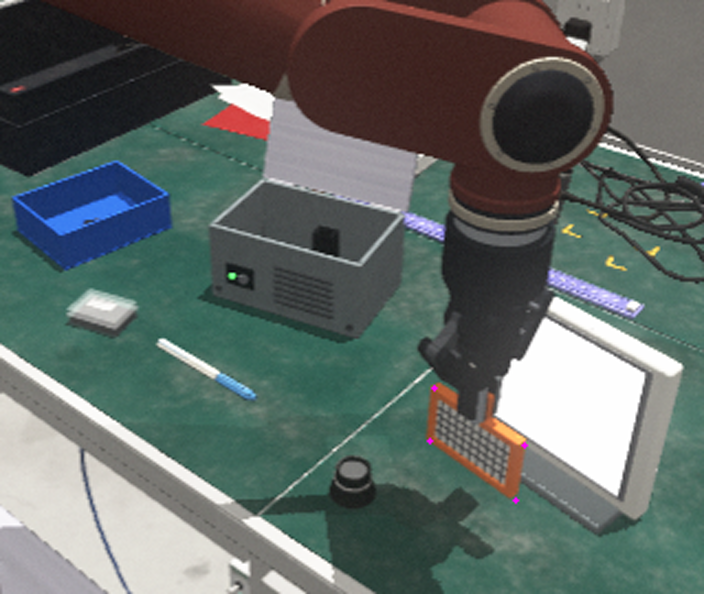

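The plate sits on the predicted corners, square in front of the panel. One last look from above will confirm the connector and the flap.

```bash
python3 - <<'E'
from h import *;import cv2
go([.39,-.289,.117],-.149)
b=ctrl.get_image("top")
print(ctrl.boxes_of("top","connector_center"),[(n,d["rect"]) for n in("sample_box","stamp","pen_blue") for d in ctrl.boxes_of("top",n)[:1]])
p=rz(-.1332)
for x,y in((-.071,-.056),(.071,.056)):print(proj("top",p@[x,y,.004]+[.496,.3155,0]))
cv2.imwrite("pics/c10.png",cv2.resize(b[140:280,120:420],None,fx=2.6,fy=2.6,interpolation=cv2.INTER_CUBIC)[:,:,::-1])
E
```

```text
shift [-2.8 -2.   0.4] turn -0.0 dist 3 | pos [ 0.3924 -0.2865  0.1174] yaw y -0.149 z ax [ 0. -0. -1.] F [-0.3  0.9 -1.5] open 0.0088 t 18.17 q6 -0.64
[{'rect': [175.6, 225.2, 7.6, 11.9], 'conf': 0.44}] [('sample_box', [214.5, 257.6, 20.7, 20.4]), ('pen_blue', [253.4, 260.3, 39.7, 5.6])]
[[191.65017236 255.84354413]]
[[162.13685359 206.0805962 ]]
```

View pics/c10.png

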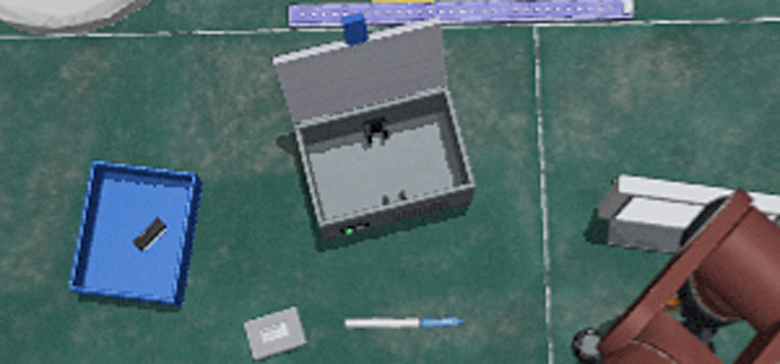

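The connector lies flat in the middle of the tote (crop pixel ~150,235), and the flap is fully open. The box and pen have not moved. The stamp is hidden behind the leaning flap: it stands about 145 mm behind the box's centre, out of the flap's reach. Handing in.

```bash
python3 -c "
from station import ctrl
print(ctrl.finish_job()); o=ctrl.get_obs(); print(o['t'],o['tool_pos'],o['opening'])"
```

```text
the job is handed in; nothing more can be done
None
the job is handed in; nothing more can be done
```

The job is handed in. The connector is in the tote, the flap is fully open, and the gripper is holding the filter plate in front of the lit face. It took about 18 of the 70 seconds, and no verdict was reported.

**Last checks that agreed:**
- **Connector:** the last top picture shows it lying flat near the middle of the tote, with the fingers well away from it.
- **Flap:** I estimate about 1.95 rad from the arm's position when I let go of the lip. Later pictures show it still open.
- **Plate:** it is held by its tab with the fingers stopped at 8.8 mm. In the scene picture its corners lie on those predicted for 100 mm off the panel, centred and square. Its centre is about 90 mm up.
- **Loupe, clear box and marker:** they were found where they stood at the start.

**What disagreed or stayed unchecked:**
- **Plate in the box:** the description has it in the guides with its width along the box's x. The pictures showed it standing free with its width along y, so I turned the gripper to suit.
- **Connector detections:** in the late scene pictures the network named the flap as the connector (0.66), and its top-view detection was weak (0.44). I relied on the picture instead.
- **Stamp:** the opened flap hides it from the top camera. By the measured positions, neither the flap nor the arm could have reached it, but I did not see it at the end.

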